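# Punch the marked spot on a pivot bracket

### The job

Slide the dark pivot bracket along the bed of the hand punch press, without lifting it off the bed, until the centre of the white ring marked on it sits right under the punch tip. Then push the press's round palm knob down until the tip meets the bracket inside the ring, and let it spring back up, leaving the bracket there. Punch nowhere else on the bracket, and do not disturb the other loose things on the table.

Things in the scene. Friction and masses are not known exactly. Their poses are not given: they have to be found in the camera images.
- press: Grey hand punch press, fixed. Origin on the table straight below the punch tip; z up. Its steel bed spans x -135 to 135, y -190 to 300 mm, top 12 mm above the table. The column (75 x 60) stands at y = -150; from it the head (42 mm wide in x) reaches over the bed to y = 30, underside 85 and top 127 mm above the table. The bed is open on the +y side.
- ram (a joint): Travel in m of the sprung punch ram straight down: 0 up at rest, the tip meets the bracket's plate at 0.020, hard stop at 0.028. A spring returns it: about 2.5 N to start, about 7 N at 0.020; a push of 12 to 20 N brings the tip firmly onto the plate.
- punch_tip (a point): The pointed lower end of the ram (3 mm across), 40 mm above the table (20 mm above the bracket's plate) when up; it moves with the ram.
- palm_top (a point): Centre of the flat top of the round black palm knob (48 mm across) on the upper end of the ram, straight above the punch tip and 185 mm above the table when up; push it straight down. The knob's rim is 13 mm deep.
- bracket: Loose dark pivot bracket, about 0.45 kg, lying on the bed: a flat plate 90 (x) by 190 (y) by 8 mm with an upright lug. Origin at the centre of its underside, z up. The end with the ring is its -y end, towards the press head; there is also a white cross mark, which is not to be punched.
- mark (a point): Centre of the white marked ring (12 mm inside, 18 mm outside diameter) on the plate's top, at (12, -65, 8) mm in the bracket's frame.
- lug (a point): Grip point in the upright lug of the bracket, at (0, 55, 40) mm in its frame, so 32 mm above the plate's top: the lug is 10 mm thick in the bracket's x and 54 mm long in its y, with a rounded top 65 mm above the bracket's underside. Pinch it across its thickness from above.
- puck: Bystander: black rubber disc, 48 mm across, 32 mm high, standing on the bed beside the head; origin at the centre of its underside.
- brush: Bystander: red-handled paint brush lying on the table; origin on its underside.
- hammer: Bystander: hammer lying on the table; origin on its underside.
- caliper: Bystander: steel caliper 190 mm long lying on the table; origin on its underside.
- tin: Bystander: open tin, 80 mm across, 60 mm high; origin at the centre of its underside.
- oil: Bystander: grey oil bottle, 50 mm across, 130 mm high; origin at the centre of its underside.
There are look-alikes about, which are no part of the job. What is meant by the bracket is not green or red, and is the larger of those in its own colour.

How it is judged:
By the outcome, as a careful person would: the job done as asked, in the order asked, and still so for the second after the job is handed in, with the robot touching nothing.
It also fails if it takes over 38 s, if anything falls off the work surface, if the arm or the gripper's body presses on something with over 40 N, if the wrist force passes 120 N, or if a joint passes its speed limit or range.

### The arm

A 6-joint arm with a two-finger parallel gripper is mounted at the origin on the work surface. World frame = base frame: x ahead of the robot, y to its left, z up, the work surface at z = 0. Lengths are in mm, angles in rad, forces in N, time in s.
With the tool pointing down it reaches from about 400 to 925 mm from the base axis. Payload 12.5 kg.
Tool frame: the origin (TCP) lies on the centre line of the jaws, within the pads' length; the fingertips stand 17 mm ahead of it and the grasp point (between the pads) lies 2 mm behind it; z points along the fingers, y is the line along which they close (so a half turn about z gives the same grasp; the last joint's range is limited). The gripper opens to 95 mm and grips with 3 to 60 N. Pads are 20 mm wide; open, the fingers measure 119 mm over their backs; the gripper's body (75 mm by 180 mm) begins 59 mm behind the grasp point.
Start: joints at [1.082, 0.491, 1.559, -0, 1.092, -0.106], TCP at [233.434, 579.787, 231.661] pointing down, gripper open.
Joint ranges: [-3.1, 3.1], [-0.84, 2.19], [0.05, 2.79], [-1.13, 4.28], [0.06, 2.93], [-2.69, 2.69]. Speed limits (rad/s): [2.22, 2.22, 2.79, 3.14, 3.14, 3.14].

### API

Orientations are given as [roll, pitch, yaw] about the fixed x, y, z axes, in that order (R = Rz(yaw) Ry(pitch) Rx(roll)).
In Python, from cell import env gives the robot as it stands.
- The arm moves only by the tool drive_tool, never from a script. Its argument "deltas" is text: rows parted by semicolons, each of 4 numbers parted by spaces: the shift along the world's x, y, z normalised to -1 to 1, where 1 is 100 mm, then the turn about the world's z normalised to -1 to 1, where 1 is 180 degrees. A call has 1 to 10 rows; each row shifts and turns the commanded pose from where the row before left it; what a row does not reach is not made up. A row lasts 1/12 s, in which the tool goes at most 41.7 mm and 7.16 degrees, less where a joint would pass 70% of its speed; a pose out of reach is approached as far as the arm can. A call with a number of a shift or a turn outside -1 to 1 is refused whole. A call with a gripper value outside its range is refused whole. "gripper" is the closure, from 0 (fully open) to 1 (shut), set as the call begins (left out, the last holds). The fingers move at their own pace and stop on an object; the grip force is fixed at half the most. Time passes only in rows, so rows that do not move let the fingers close. It gives the time, the measured TCP pose, the force, the opening and the grip force at its end, in the units of the state.
- env.state(): the state, without advancing time (a new reading comes with each control period).
- env.read_camera(name): name is "side" or "top"; returns (picture, depth): 480x640x3 uint8, red, green, blue; 480x640 float32, mm along the optical axis (not along the pixel's ray), 0 where there is no reading.
- env.camera_params(name): a dict with "mtx" (3x3 intrinsics, pixels), "k1" (the pictures are not rectified: a ray, as slopes to the right and down, at radius r is drawn at 1 + k1 r^2 times it, then the intrinsics apply), "camera_from_world" (4x4, takes a point from world to camera coordinates). Camera axes: x right, y down, z forward; pixel columns grow to the right and rows downward; lengths in mm; the calibration is good to about 2 mm. A picture is of the moment at which its call begins. camera_params takes no time and is no camera call.
- env.job_done(): hands the job in; it is judged then, once.
The state is a dict: "t": time; "joints": joint angles; "qvel": joint speeds; "tau": joint torques, N m; "eef_pos": TCP position; "tcp_rot": TCP orientation; "ft_force": force on the tool from outside, world axes, zero at the start; "moment": the same for the moment, N m; "opening": opening from 0.0 (shut) to 1.0 (fully open); "grip_force": force on a finger pad.
Only numpy, scipy, OpenCV 4.12 (cv2) and the standard library are available. Lean on these libraries where they do the work, as an engineer would, in place of code of your own. Each camera call takes 0.05 s, during which the arm holds its last target. There are 200 camera calls.

## Working session

There is one attempt and no reset: what is moved stays moved. The work goes in short steps, Python scripts to look and compute and a tool call to move; the robot and the scene stay as the last step left them, time stands still between calls to the robot, and variables do not carry over. Pictures are saved under pics/ and viewed, at most 10 in all, crops included, and the job is handed in when it is done.

Besides the shell and the picture viewer there is one more tool, called in YAML: its name, and indented under it one key for each argument. drive_tool: Moves the arm, as the interface text tells. Its arguments: {"type":"object","properties":{"deltas":{"type":"string"},"gripper":{"type":"number"}},"required":["deltas"]}

```bash
mkdir -p pics; ls; cat > h.py <<'E'
import numpy as np, cv2
from cell import env
def ray(name,uv):
    p=env.camera_params(name);K=np.array(p["mtx"]);k=p["k1"];T=np.array(p["camera_from_world"])
    uv=np.atleast_2d(np.array(uv,float))
    d=cv2.undistortPoints(uv[:,None],K,np.array([k,0,0,0.]))[:,0]
    d=np.c_[d,np.ones(len(d))]
    R=T[:3,:3];return -R.T@T[:3,3], d@R
def onz(name,uv,z):
    c,d=ray(name,uv); return c+d*((z-c[2])/d[:,2])[:,None]
def px(name,X):
    p=env.camera_params(name);T=np.array(p["camera_from_world"])
    return cv2.projectPoints(np.atleast_2d(np.array(X,float)),cv2.Rodrigues(T[:3,:3])[0],T[:3,3],np.array(p["mtx"]),np.array([p["k1"],0,0,0.]))[0][:,0]
def depthpts(name,depth):
    v,u=np.mgrid[0:480,0:640]; c,d=ray(name,np.c_[u.ravel(),v.ravel()])
    return (c+d*depth.ravel()[:,None]).reshape(480,640,3)
E
python3 - <<'E'
from h import *
for n in("top","side"):
    im,d=env.read_camera(n); np.savez("%s0.npz"%n,im=im,d=d); cv2.imwrite("pics/%s0.png"%n,im[:,:,::-1])
    print(ray(n,[[320,240]]))
print(env.state())
E
```

```text
pics
(array([  77.51885907,   79.32625641, 1884.64311959]), array([[ 0.19557872, -0.01579572, -0.98063216]]))
(array([  143.6592933 , -1029.28708599,  1028.14607487]), array([[ 0.18184085,  0.76288089, -0.62047453]]))
{'t': 0.1, 'joints': array([ 1.08239639e+00,  4.91495019e-01,  1.55936963e+00,  1.15680218e-05,
        1.09169927e+00, -1.05616158e-01]), 'qvel': array([-0.00103996, -0.00184213, -0.0013442 ,  0.00096236,  0.00085189,
       -0.00108868]), 'tau': array([ 2.32363251e-03, -6.13610888e+01, -2.58608758e+01,  6.94294902e-02,
        4.70244815e-02, -6.40493772e-05]), 'eef_pos': array([233.33700808, 579.60602199, 231.12932303]), 'tcp_rot': array([-3.14062787e+00, -1.12594776e-04,  2.75880348e+00]), 'ft_force': array([-0.44382551,  0.7967448 , -0.10597506]), 'moment': array([-0.02607689, -0.03589679,  0.00876127]), 'grip_force': 0.0, 'opening': 0.9988277454368709}
```

View pics/top0.png

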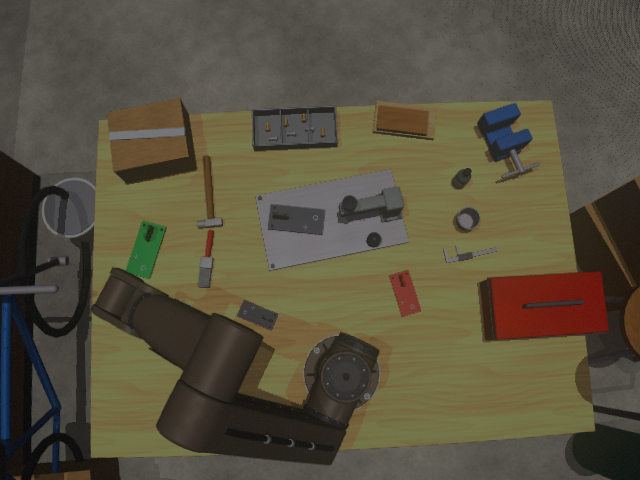

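View pics/side0.png

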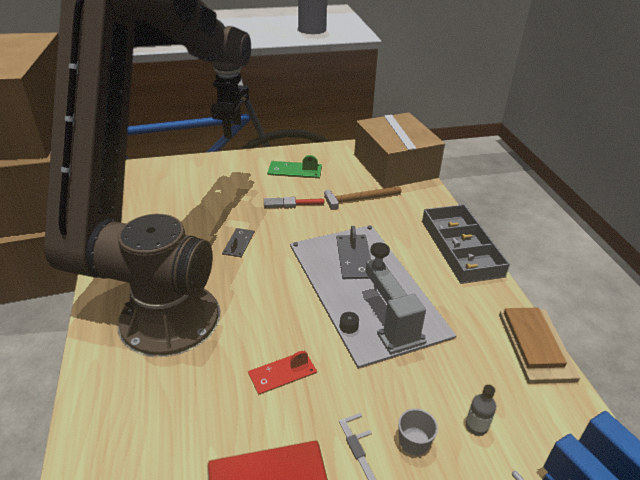

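The top view shows the press bed at about (258–408, 170–270), the dark bracket on it at (296,219) and the knob at (348,203). The puck is at (374,240). The smaller grey bracket at (257,314) and the red and green ones are look-alikes. I'll enlarge both views next.

```bash
python3 - <<'E'
from h import *
a=np.load("top0.npz")["im"][165:275,250:415]; b=np.load("side0.npz")["im"][215:365,285:460]
cv2.imwrite("pics/tc.png",cv2.resize(a,None,fx=4.8,fy=4.8,interpolation=cv2.INTER_CUBIC)[:,:,::-1])
cv2.imwrite("pics/sc.png",cv2.resize(b,None,fx=4,fy=4,interpolation=cv2.INTER_CUBIC)[:,:,::-1])
E
```

```text
(no output)
```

View pics/tc.png

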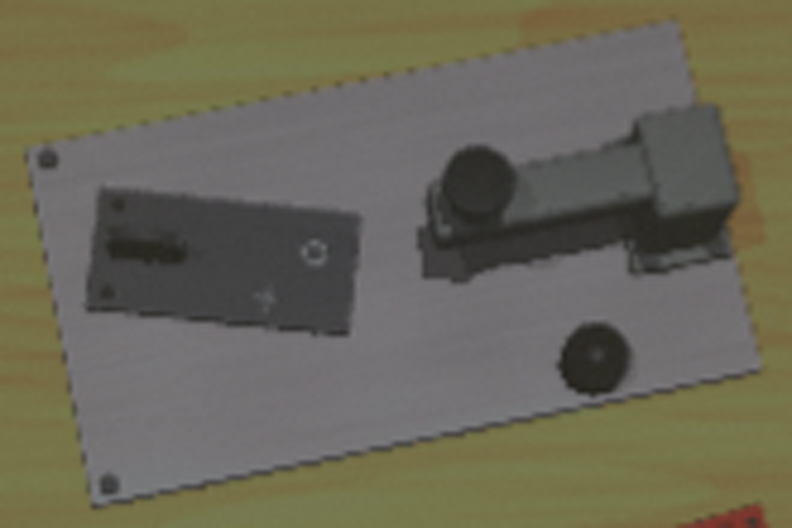

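View pics/sc.png

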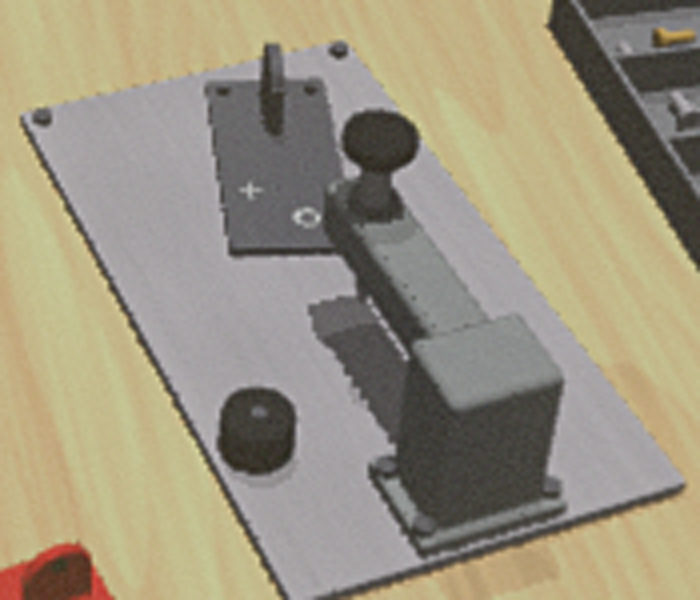

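The crops show the ring at top crop (314,252), which is about full pixel (315.4,217.5). The cross is at crop (265,299), the lug at crop (147,247), and the knob at crop (478,183). The bracket is yawed relative to the press, with the ring end facing the head.

```bash
cat >> h.py <<'E'
def ringpx(im,guess,r=6,thr=25):
    g=im.astype(float).mean(2); u,v=int(round(guess[0])),int(round(guess[1])); w=g[v-r:v+r+1,u-r:u+r+1]
    m=np.clip(w-np.median(w)-thr*0.6,0,None); yy,xx=np.mgrid[v-r:v+r+1,u-r:u+r+1]
    return np.array([(m*xx).sum(),(m*yy).sum()])/m.sum()
def platemask(im,d,name,P):
    return (abs(P[...,2]-20)<5)
E
python3 - <<'E'
from h import *
for n,ring,cross in(("top",(315.4,217.5),(305.2,227.3)),("side",(361.5,269),(347.5,262.5))):
    z=np.load(n+"0.npz");im,d=z["im"],z["d"]; P=depthpts(n,d); ok=d>0
    box=(P[...,0]>300)&(P[...,0]<800)&(P[...,1]>-300)&(P[...,1]<400)&ok
    k=box&(abs(P[...,2]-183)<8); print(n,"knob",k.sum(),P[k].mean(0),P[k].min(0),P[k].max(0))
    f=im.astype(float); bed=(f[...,2]>f[...,0]*0.9)&box
    nn,l,s,_=cv2.connectedComponentsWithStats(bed.astype(np.uint8)); i=1+s[1:,4].argmax()
    c=np.argwhere(l==i)[:,::-1]; X=onz(n,c,12)[:,:2].astype(np.float32)
    r=cv2.minAreaRect(X); print(n,"bed",r,cv2.boxPoints(r).tolist(), "zdepth med",np.median(P[l==i][:,2]))
    for nm,gs in(("ring",ring),("cross",cross)):
        p=ringpx(im,gs,thr=15); print(nm,p,onz(n,p,20)[0])
    # bracket plate: dark px on bed
    g=f.mean(2); B=box&(abs(P[...,2]-20)<40)
    R=onz(n,ringpx(im,ring,thr=15),20)[0]
    print("gray ring-neigh",g[int(ring[1])+6,int(ring[0])],"bed",np.median(g[l==i]))
    lug=box&(P[...,2]>45)&(P[...,2]<95)&(np.hypot(P[...,0]-R[0],P[...,1]-R[1]-100)<70)
    print("lug",lug.sum(),P[lug].mean(0),P[lug].min(0),P[lug].max(0))
    pk=box&(P[...,2]>25)&(P[...,2]<40)&(P[...,0]<560)
    print("puck",pk.sum(),np.median(P[pk],0))
E
```

```text
top knob 162 [534.46913022 -47.51722664 183.12777663] [510.90161889 -71.51048107 175.03491687] [558.79643588 -23.66658538 190.95046506]
top bed ((525.7891845703125, 1.401458740234375), (269.96661376953125, 499.0263977050781), 8.962223052978516) [[353.5838928222656, 226.84027099609375], [431.3238525390625, -266.0936279296875], [697.9945068359375, -224.037353515625], [620.2545166015625, 268.89654541015625]] zdepth med 12.917377513724887
ring [315.12345679 217.2671156 ] [530.10978235  62.12726807  20.        ]
cross [302.89543269 231.31009615] [482.62186777 106.42218428  20.        ]
gray ring-neigh 67.66666666666667 bed 112.0
lug 74 [535.70179183 182.51663217  65.27906404] [527.93411647 156.69661814  46.70186012] [548.74586721 208.79668158  83.25692801]
puck 304 [517.81388738  40.2382804   29.01700419]
side knob 229 [527.36540494 -53.08057617 182.8580994 ] [505.86171963 -76.13963646 175.3242    ] [551.8624231  -23.23735632 188.16615996]
side bed ((518.0377197265625, 8.03515625), (270.25189208984375, 505.29718017578125), 9.00454044342041) [[345.03436279296875, 236.42117309570312], [424.11981201171875, -262.6487121582031], [691.0410766601562, -220.35086059570312], [611.9556274414062, 278.7190246582031]] zdepth med 12.577080678172479
ring [360.98831333 268.71699305] [523.93126574  61.54250741  20.        ]
cross [347.15941011 262.12570225] [493.02248219  96.49598956  20.        ]
gray ring-neigh 103.33333333333333 bed 162.66666666666666
lug 71 [527.50291775 168.33290766  64.42641132] [521.20517644 149.57022319  45.30570967] [536.17519595 198.6770851   80.86682718]
puck 349 [ 513.22313255 -188.08791522   30.50916082]
```

```bash
cat >> h.py <<'E'
def rot(a): return np.array([[np.cos(a),-np.sin(a)],[np.sin(a),np.cos(a)]])
def rect(name,im,org,yaw,z,xs,ys):
    """sample image on plane z at local grid (rows=ys, cols=xs)"""
    gx,gy=np.meshgrid(xs,ys); W=np.c_[gx.ravel(),gy.ravel()]@rot(yaw).T+np.array(org)
    p=px(name,np.c_[W,np.full(len(W),z)]).astype(np.float32).reshape(*gx.shape,2)
    return cv2.remap(im,p[...,0].copy(),p[...,1].copy(),cv2.INTER_LINEAR).astype(float)
def edge(prof,ax):
    g=np.abs(np.diff(cv2.GaussianBlur(prof[:,None],(1,5),0)[:,0])); i=g.argmax(); s=slice(max(0,i-3),i+4)
    return (g[s]*(ax[:-1][s]+np.diff(ax)[0]/2)).sum()/g[s].sum()
def bedpose(n,im,o,yaw):
    for _ in range(3):
        d=lambda I:I[...,0]-I[...,2]+0.0
        t=np.arange(-15,15.5,.5)
        e={}
        for nm,xs,ys,ax in(("py1",np.arange(-110,-20,2),300+t,1),("py2",np.arange(20,110,2),300+t,1),("px1",135+t,np.arange(150,280,2),0),("px2",135+t,np.arange(-100,50,2),0),
                        ("mx1",-135+t,np.arange(150,280,2),0),("mx2",-135+t,np.arange(-100,50,2),0)):
            pr=d(rect(n,im,o,yaw,12,xs,ys)).mean(ax); e[nm]=edge(pr,t)
        dy=((e["px1"]-e["px2"])/240+(e["mx1"]-e["mx2"])/240)/2
        yaw=yaw-dy; o=np.array(o)+rot(yaw)@np.array([(e["px2"]+e["mx2"]+e["px1"]+e["mx1"])/4+95*dy*1,(e["py1"]+e["py2"])/2])
    return o,yaw,e
def knob(n,im,c0):
    # far-side arc of the knob's top, on z=185, radius 24
    cam,_=ray(n,[[320,240]]); c=np.array(c0,float)
    for _ in range(4):
        a0=np.arctan2(c[1]-cam[1],c[0]-cam[0]); A=a0+np.linspace(-1.5,1.5,31); r=np.arange(14,34,.5); pts=[]
        for a in A:
            I=rect(n,im,c,a,185,r,[0]).mean(2)[0]; pts.append(edge(I,r))
        pts=np.array(pts); M=np.c_[np.cos(A-0),np.sin(A-0)]
        med=np.median(pts); keep=abs(pts-24)<5
        s=np.linalg.lstsq(M[keep],pts[keep]-24,rcond=None)[0]; c=c+s
    return c,keep.sum(),np.std((pts-24)[keep])
def plate(n,im,o,yaw,dark=0.8):
    xs=np.arange(-80,80,1.);ys=np.arange(-130,130,1.)
    I=rect(n,im,o,yaw,20,xs,ys).mean(2); return I,xs,ys
def bracketpose(n,im,o,yaw):
    t=np.arange(-10,10.5,.5)
    for _ in range(4):
        e={}
        for nm,xs,ys,ax in(("py",np.arange(-38,39,2),95+t,1),("my",np.arange(-38,39,2),-95+t,1),("px1",45+t,np.arange(20,85,2),0),("px2",45+t,np.arange(-85,-20,2),0),
              ("mx1",-45+t,np.arange(20,85,2),0),("mx2",-45+t,np.arange(-85,-20,2),0)):
            e[nm]=edge(rect(n,im,o,yaw,20,xs,ys).mean(2).mean(ax),t)
        dy=(e["px1"]-e["px2"]+e["mx1"]-e["mx2"])/2/104
        yaw=yaw-dy; o=np.array(o)+rot(yaw)@np.array([(e["px1"]+e["px2"]+e["mx1"]+e["mx2"])/4,(e["py"]+e["my"])/2])
    return o,yaw,e
E
python3 - <<'E'
from h import *
np.set_printoptions(precision=2,suppress=True)
D=np.pi/180
for n,o,c,ring in(("top",(534,-48),(534.5,-47.5),(315.1,217.3)),("side",(527,-46),(528,-50),(361,268.7))):
    im=np.load(n+"0.npz")["im"]
    O,Y,e=bedpose(n,im,o,9*D); print(n,"bed",O,Y/D,{k:round(v,1) for k,v in e.items()})
    print(" knob",*knob(n,im,c))
    r=onz(n,ringpx(im,ring,5,15),20)[0,:2]
    crop=(265,299)
    y0=-12*D; b0=r-rot(y0)@[12,-65]
    for y0 in(-12*D,):
        b,yb,e=bracketpose(n,im,b0,y0); print(" brk",b,yb/D,{k:round(v,1) for k,v in e.items()},"ring",r,"pred",b+rot(yb)@[12,-65])
    print(" ring in press (bed frame)",rot(Y).T@(r-O))
E
```

```text
top bed [533.61 -47.09] 8.88367550510175 {'py1': np.float64(0.2), 'py2': np.float64(0.2), 'px1': np.float64(0.8), 'px2': np.float64(0.8), 'mx1': np.float64(-0.7), 'mx2': np.float64(-0.7)}
 knob [533.41 -46.99] 31 0.9463891139318823
 brk [527.39 127.85] -8.957506973047906 {'py': np.float64(0.8), 'my': np.float64(-0.8), 'px1': np.float64(1.2), 'px2': np.float64(0.8), 'mx1': np.float64(-0.8), 'mx2': np.float64(-0.8)} ring [530.11  62.13] pred [529.13  61.77]
 ring in press (bed frame) [ 13.4  108.45]
side bed [527.16 -51.3 ] 8.998618514921555 {'py1': np.float64(-0.2), 'py2': np.float64(-0.2), 'px1': np.float64(0.8), 'px2': np.float64(0.8), 'mx1': np.float64(-1.2), 'mx2': np.float64(-1.2)}
 knob [528.09 -52.51] 31 0.9006639200208376
 brk [521.79 121.28] -6.8815458677257615 {'py': np.float64(3.3), 'my': np.float64(-3.7), 'px1': np.float64(0.7), 'px2': np.float64(3.7), 'mx1': np.float64(-0.7), 'mx2': np.float64(-3.7)} ring [523.92  61.55] pred [525.92  55.31]
 ring in press (bed frame) [ 14.46 111.97]
```

drive_tool:
  deltas: "0.15 -0.2 0 -0.0214;0.15 -0.2 0 -0.0214;0.15 -0.2 0 -0.0214;0.15 -0.2 0 -0.0214;0.15 -0.2 0 -0.0214;0.15 -0.2 0 -0.0214;0.15 -0.2 0 -0.0214;0.15 -0.2 0 -0.0214;0.15 -0.2 0 -0.0214;0.15 -0.2 0 -0.0214"
  gripper: 0.3

```text
t: 0.93
eef_pos: [383.9, 378.7, 231.5]
tcp_rot: [-3.141, 0.0, 2.083]
ft_force: [-0.1, 0.8, 0.7]
opening: 0.7
grip_force: 0.0
```

drive_tool:
  deltas: "0.15 -0.2 0 -0.0214;0.15 -0.2 0 -0.0214;0.15 -0.2 0 -0.0214;0.15 -0.2 0 -0.0214;0.15 -0.2 0 -0.0214;0.15 -0.2 0 -0.0214;0.15 -0.2 0 -0.0214;0.15 -0.2 0 -0.0214;0.15 -0.19 0 -0.0214;0 0 0 0"

```text
t: 1.77
eef_pos: [520.5, 198.1, 231.3]
tcp_rot: [3.141, 0.001, 1.475]
ft_force: [-0.4, 0.4, 0.3]
opening: 0.7
grip_force: 0.0
```

drive_tool:
  deltas: "0.14 -0.17 -0.2 -0.0193;0 0 -0.25 0;0 0 -0.25 0;0 0 -0.25 0;0 0 -0.2 0;0 0 -0.2 0;0 0 -0.2 0;0 0 -0.15 0;0 0 -0.11 0;0 0 0 0"

```text
t: 2.6
eef_pos: [531.3, 183.9, 48.7]
tcp_rot: [-3.138, 0.001, 1.422]
ft_force: [-0.2, -0.5, 0.0]
opening: 0.7
grip_force: 0.0
```

```bash
python3 - <<'E'
from h import *
n="top"
im,d=env.read_camera(n); np.savez("top1.npz",im=im,d=d)
im2,d2=env.read_camera("side"); np.savez("side1.npz",im=im2,d=d2)
a=cv2.resize(im[165:265,250:350],None,fx=4,fy=4,interpolation=cv2.INTER_CUBIC); b=cv2.resize(im2[195:295,320:420],None,fx=4,fy=4,interpolation=cv2.INTER_CUBIC)
cv2.imwrite("pics/g1.png",np.hstack([a,b])[:,:,::-1])
E
```

```text
(no output)
```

View pics/g1.png

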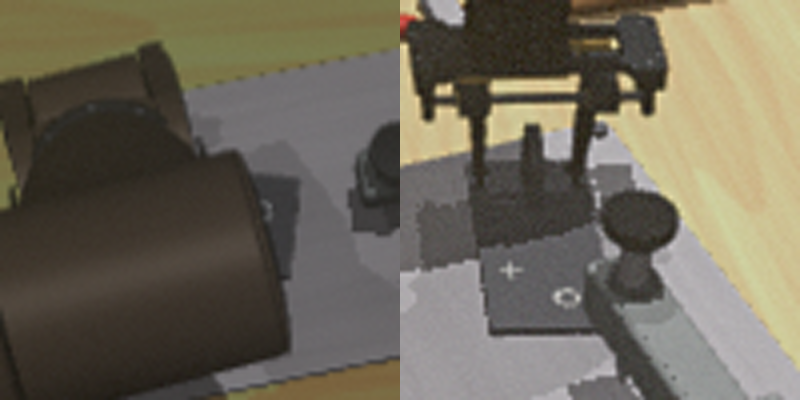

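The side half shows the fingers at crop x 480 and 580 straddling the lug at 532, so it is centred. The arm hides the bracket in the top half. Next I close the gripper.

drive_tool:
  deltas: "0 0 0 0;0 0 0 0;0 0 0 0;0 0 0 0;0 0 0 0;0 0 0 0;0 0 0 0;0 0 0 0"
  gripper: 1

```text
t: 3.37
eef_pos: [532.4, 183.8, 50.7]
tcp_rot: [3.142, 0.0, 1.421]
ft_force: [0.0, -0.1, -0.5]
opening: 0.196
grip_force: 0.0
```

```bash
python3 - <<'E'
from h import *
np.set_printoptions(precision=2,suppress=True)
im2,d2=env.read_camera("side"); np.savez("side2.npz",im=im2,d=d2)
s=env.state(); print(s["eef_pos"],s["tcp_rot"],s["ft_force"],s["opening"],s["grip_force"])
g0=(361,268.7);c0=(347,262.3)
for f in("side0","side1","side2"):
    im=np.load(f+".npz")["im"]
    for nm,g in(("ring",g0),("cross",c0)):
        p=ringpx(im,g,4,15);p=ringpx(im,p,4,15); print(f,nm,p,onz("side",p,20)[0,:2])
E
```

```text
[532.51 183.79  50.68] [ 3.14 -0.    1.42] [ 2.66 -0.67 -0.47] 0.1523119926538534 0.8599036931991577
side0 ring [360.98 268.71] [523.92  61.57]
side0 cross [347.16 262.13] [493.02  96.49]
side1 ring [360.97 268.72] [523.88  61.56]
side1 cross [347.17 262.06] [493.11  96.76]
side2 ring [360.96 268.69] [523.87  61.67]
side2 cross [347.17 262.11] [493.07  96.56]
```

drive_tool:
  deltas: "0 0 0 0;0 0 0 0;0 0 0 0;0 0 0 0;0 0 0 0"

```text
t: 3.83
eef_pos: [532.5, 183.8, 50.7]
tcp_rot: [3.141, -0.0, 1.421]
ft_force: [1.1, 0.2, -0.1]
opening: 0.105
grip_force: 30.0
```

```bash
python3 - <<'E'
from h import *
np.set_printoptions(precision=2,suppress=True)
im2,d2=env.read_camera("side"); np.savez("side3.npz",im=im2,d=d2)
s=env.state(); print(s["eef_pos"],s["tcp_rot"],s["ft_force"],s["opening"],s["grip_force"])
P={}
for nm,g in(("ring",(361,268.7)),("cross",(347,262.3))):
    p=ringpx(im2,g,4,15); print(nm,p,onz("side",p,20)[0,:2])
# side scale: corners of bed etc. on the side view vs top, same features
D=np.pi/180
for n,o in(("top",(533.6,-47)),("side",(527.2,-51.3))):
    im=np.load(n+"0.npz")["im"]
    O,Y=np.array(o),8.95*D
    for lab,xs,y in(("+y",np.arange(-110,110,2),300),):
        t=np.arange(-15,15.5,1); I=rect(n,im,O,Y,12,xs,y+t); print(n,(I[...,0]-I[...,2]).mean(1).round(0),I.mean(2).mean(1).round(0))
for y in (0,):
    print("top cross",[onz("top",ringpx(np.load("top0.npz")["im"],(304.8,226.9),3,8),20)[0,:2]])
print("puck top",onz("top",[[373.7,239.5]],32)[0],"side",onz("side",[[285+257/4,215+405/4]],32)[0])
E
```

```text
[532.53 183.79  50.68] [ 3.14 -0.    1.42] [1.61 0.28 0.42] 0.10340920636303956 29.982679188251495
ring [360.35 269.01] [521.83  60.68]
cross [346.16 262.37] [489.95  96.01]
top [ 1.  1.  1.  1.  1.  1.  1.  1.  1.  1.  1.  1.  4.  8. 16. 25. 34. 40.
 44. 46. 47. 48. 48. 48. 48. 48. 48. 48. 48. 48. 48.] [115. 115. 115. 115. 115. 115. 115. 115. 115. 115. 115. 113. 109. 104.
  98.  96.  96.  98.  99. 100. 100. 101. 101. 101. 101. 101. 101. 101.
 101. 101. 101.]
side [ 2.  2.  2.  2.  1.  1.  0.  0. -0. -0.  0.  2.  5. 11. 18. 27. 36. 44.
 51. 54. 57. 58. 58. 58. 58. 57. 57. 57. 58. 58. 58.] [155. 156. 156. 157. 158. 158. 158. 158. 158. 158. 158. 159. 160. 160.
 160. 160. 160. 161. 162. 163. 164. 165. 166. 166. 166. 166. 166. 166.
 167. 167. 168.]
top cross [array([498.5 ,  98.44])]
puck top [ 439.9  -133.13   32.  ] side [ 440.99 -119.48   32.  ]
```

drive_tool:
  deltas: "0.006 -0.1 0 0;0.006 -0.1 0 0;0.006 -0.1 0 0;0.006 -0.1 0 0;0.006 -0.1 0 0;0.006 -0.1 0 0;0.006 -0.1 0 0;0.006 -0.05 0 0;0 0 0 0;0 0 0 0"

```text
t: 4.72
eef_pos: [537.3, 108.1, 50.7]
tcp_rot: [3.141, 0.0, 1.42]
ft_force: [-0.5, -2.3, -1.0]
opening: 0.104
grip_force: 30.0
```

```bash
python3 - <<'E'
from h import *
im,d=env.read_camera("top"); np.savez("top4.npz",im=im,d=d)
im2,d2=env.read_camera("side"); np.savez("side4.npz",im=im2,d=d2)
s=env.state(); print(s["eef_pos"],s["tcp_rot"],s["ft_force"],s["opening"],s["grip_force"])
a=cv2.resize(im[180:255,300:375],None,fx=5.33,fy=5.33,interpolation=cv2.INTER_CUBIC); b=cv2.resize(im2[230:330,310:410],None,fx=4,fy=4,interpolation=cv2.INTER_CUBIC)
cv2.imwrite("pics/g4.png",np.hstack([a[:399],b[:399]])[:,:,::-1])
E
```

```text
[537.29480404 108.72575634  50.67744926] [3.14140233e+00 2.53663099e-04 1.42097888e+00] [-0.28025718 -2.66140682  1.35893183] 0.10274579581137021 29.981997907161713
```

View pics/g4.png

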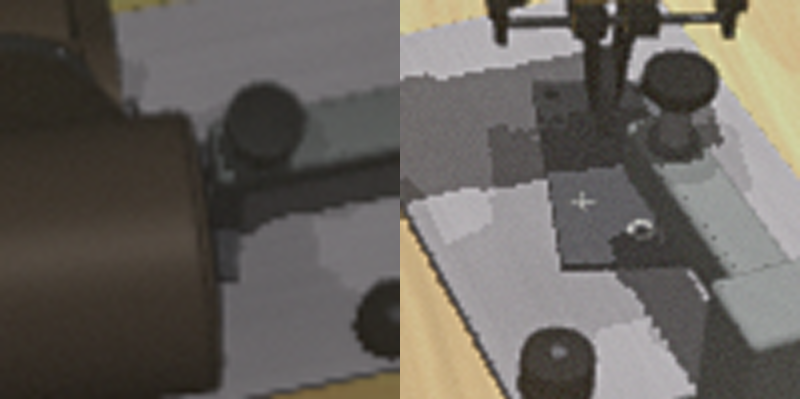

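In the side half the ring is at crop (640,229), or pixel (370,287), and still visible beside the head. The arm covers the ring in the top half. I'll move most of the remaining way and look from the side.

drive_tool:
  deltas: "0.003 -0.07 0 0;0.003 -0.07 0 0;0.003 -0.07 0 0;0.003 -0.07 0 0;0 -0.04 0 0;0 0 0 0;0 0 0 0"

```text
t: 5.4
eef_pos: [538.5, 76.1, 50.7]
tcp_rot: [3.141, 0.0, 1.42]
ft_force: [0.5, -2.3, 0.3]
opening: 0.105
grip_force: 30.0
```

```bash
python3 - <<'E'
from h import *
np.set_printoptions(precision=2,suppress=True)
im2,d2=env.read_camera("side"); np.savez("side5.npz",im=im2,d=d2)
im,d=env.read_camera("top"); np.savez("top5.npz",im=im,d=d)
s=env.state(); print(s["eef_pos"],s["tcp_rot"],s["ft_force"])
print("tip/under-tip px by side bed & knob origin:",px("side",[[527.2,-51.3,40],[527.2,-51.3,20],[528.1,-52.5,40],[528.1,-52.5,20]]))
b=cv2.resize(im2[270:320,345:405],None,fx=10,fy=10,interpolation=cv2.INTER_CUBIC)
b=np.clip(b*1.6,0,255).astype(np.uint8)
cv2.imwrite("pics/g5.png",b[:,:,::-1])
for g in[(377,296)]:
    p=ringpx(im2,g,6,15);p=ringpx(im2,p,4,15); print(p,onz("side",p,20)[0])
E
```

```text
[538.47  76.53  50.64] [3.14 0.   1.42] [ 0.33 -3.26  1.11]
tip/under-tip px by side bed & knob origin: [[374.47 290.77]
 [373.85 296.25]
 [374.93 291.03]
 [374.31 296.52]]
[373.89 295.15] [528.54 -47.29  20.  ]
```

View pics/g5.png

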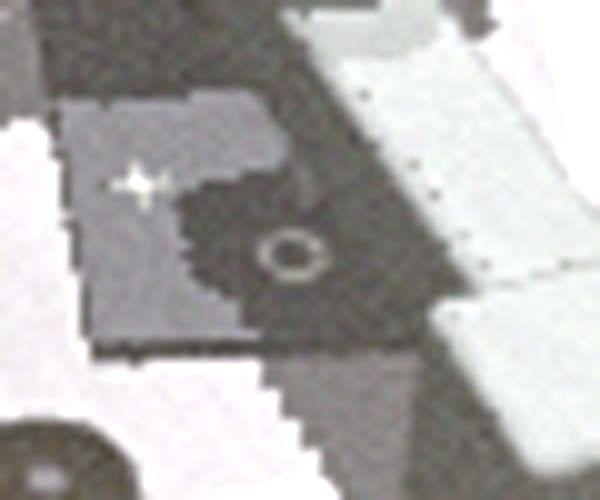

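Ring at crop (293,255), px (373.85,295.05). A faint ram end shows near crop (304,200). I'll stretch the contrast there.

```bash
python3 - <<'E'
from h import *
ims=[np.load("side5.npz")["im"].astype(float)]+[env.read_camera("side")[0].astype(float) for _ in range(8)]
m=np.mean(ims,0); np.save("m5.npy",m)
c=m[280:302,362:390].mean(2); print(c[2:14,5:20].round(0))
b=cv2.resize(m[278:303,360:390],None,fx=20,fy=20,interpolation=cv2.INTER_CUBIC)
b=np.clip((b-30)*2.8,0,255).astype(np.uint8); cv2.imwrite("pics/g6.png",b[:,:,::-1])
E
```

```text
[[ 98.  96.  96.  97.  95.  80.  62.  62.  63.  63.  63.  60.  63.  89.
  124.]
 [ 96.  95.  98.  97.  98.  96.  80.  61.  60.  62.  62.  63.  61.  64.
   95.]
 [ 95.  99.  97.  97.  97.  98.  89.  64.  62.  61.  62.  63.  64.  60.
   66.]
 [ 97.  98.  99.  96.  96.  99.  87.  66.  61.  62.  61.  62.  61.  60.
   63.]
 [ 99.  99.  98.  99.  99.  97.  66.  69.  68.  62.  62.  62.  63.  62.
   62.]
 [ 98.  96.  64.  58.  59.  60.  58.  71.  74.  62.  59.  62.  63.  62.
   64.]
 [ 59.  62.  57.  58.  56.  57.  60.  68.  73.  66.  62.  63.  62.  62.
   64.]
 [ 56.  56.  56.  57.  58.  59.  57.  61.  71.  67.  58.  62.  61.  62.
   64.]
 [ 58.  59.  59.  60.  58.  58.  57.  59.  71.  61.  58.  63.  61.  63.
   64.]
 [ 58.  57.  57.  58.  57.  57.  57.  56.  58.  56.  56.  56.  61.  63.
   64.]
 [ 59.  58.  57.  60.  59.  61.  61.  60.  61.  57.  57.  58.  59.  60.
   59.]
 [ 58.  60.  58.  59.  80.  98.  98.  97.  91.  74.  61.  56.  59.  61.
   61.]]
```

View pics/g6.png

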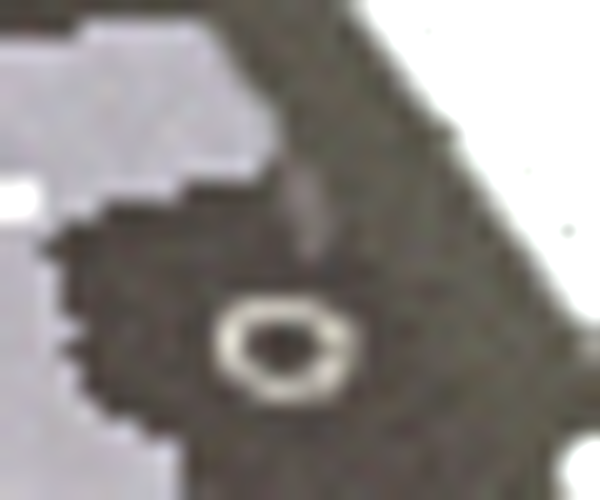

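The tip end shows at crop (312,250), or px about (375.1,290.2), and the ring centre at crop (287,349).

```bash
python3 - <<'E'
from h import *
np.set_printoptions(precision=2,suppress=True)
m=np.load("m5.npy"); g=m.mean(2); w=g[290:301,368:381]; k=np.where(w>75,w-60,0); k[:, :0]=0
n,l,s,c=cv2.connectedComponentsWithStats((w>80).astype(np.uint8)); print(s,c+[368,290])
p=ringpx(m,(374,295),4,8); print(p)
for f in(374.5,295.7),(374.5,296):
    print(onz("side",f,20)[0]-onz("side",p,20)[0])
E
```

```text
[[  0   0  13  11 124]
 [  3   3   7   5  18]
 [  0  10   1   1   1]] [[374.03 294.95]
 [374.11 295.06]
 [368.   300.  ]]
[373.75 294.84]
[ 1.   -3.52  0.  ]
[ 0.67 -4.61  0.  ]
```

drive_tool:
  deltas: "0.003 -0.013 0 0;0 -0.013 0 0;0 0 0 0;0 0 0 0;0 0 0 0"

```text
t: 6.32
eef_pos: [538.7, 74.3, 50.7]
tcp_rot: [3.142, -0.0, 1.421]
ft_force: [-0.7, 3.1, 0.8]
opening: 0.105
grip_force: 30.0
```

```bash
python3 - <<'E'
from h import *
np.set_printoptions(precision=2,suppress=True)
m=np.mean([env.read_camera("side")[0].astype(float) for _ in range(8)],0); np.save("m6.npy",m)
s=env.state(); print(s["t"],s["eef_pos"],s["tcp_rot"],s["ft_force"])
w=m.mean(2)[290:301,368:381]; n,l,s,c=cv2.connectedComponentsWithStats((w>80).astype(np.uint8)); print(s[1:],c[1:]+[368,290])
print(ringpx(m,(374,296),4,8))
print(m.mean(2)[284:293,370:380].round(0))
E
```

```text
6.7167 [538.74  74.22  50.67] [ 3.14 -0.    1.42] [-0.26  2.86  1.24]
[[ 3  3  7  5 17]
 [ 0 10  1  1  1]] [[374.12 295.53]
 [368.   300.  ]]
[374.32 295.44]
[[ 95.  97. 100.  88.  63.  60.  62.  63.  63.  62.]
 [ 98.  99.  99.  85.  65.  62.  64.  62.  61.  62.]
 [ 97.  98.  96.  66.  69.  68.  61.  62.  63.  64.]
 [ 61.  60.  60.  56.  71.  76.  63.  61.  63.  62.]
 [ 58.  58.  57.  58.  66.  74.  64.  59.  62.  63.]
 [ 57.  58.  58.  56.  64.  73.  66.  59.  62.  61.]
 [ 59.  61.  56.  58.  60.  70.  62.  57.  63.  62.]
 [ 57.  57.  60.  58.  57.  57.  58.  58.  59.  62.]
 [ 60.  59.  56.  59.  62.  58.  59.  57.  56.  60.]]
```

drive_tool:
  deltas: "0 0 0 0;0 0 0 0;0 0 0 0;0 0 0 0;0 0 0 0;0 0 0 0"
  gripper: 0.5

```text
t: 7.22
eef_pos: [538.7, 74.1, 50.6]
tcp_rot: [3.142, 0.0, 1.421]
ft_force: [0.2, -1.8, -0.4]
opening: 0.463
grip_force: 0.0
```

drive_tool:
  deltas: "0 0 0.1 0;0 0 0.2 0;0 0 0.3 0;0 0 0.3 0;0 0 0.3 0;0 0 0.3 0;0 0 0.3 0;0 0 0.1 0;0 0 0 0"

```text
t: 7.97
eef_pos: [539.4, 74.2, 243.7]
tcp_rot: [3.136, -0.001, 1.421]
ft_force: [-1.1, -0.2, -0.4]
opening: 0.502
grip_force: 0.0
```

```bash
python3 - <<'E'
from h import *
np.set_printoptions(precision=2,suppress=True)
m=np.mean([env.read_camera("side")[0].astype(float) for _ in range(4)],0); np.save("m7.npy",m)
s=env.state(); print(s["t"],s["eef_pos"],s["tcp_rot"],s["ft_force"],s["opening"])
w=m.mean(2)[290:301,368:381]; n,l,s,c=cv2.connectedComponentsWithStats((w>80).astype(np.uint8)); print(s[1:],c[1:]+[368,290])
print(ringpx(m,(374,296),4,8))
b=cv2.resize(m[278:303,360:390],None,fx=16,fy=16,interpolation=cv2.INTER_CUBIC)
b=np.clip((b-30)*2.8,0,255).astype(np.uint8); cv2.imwrite("pics/g7.png",b[:,:,::-1])
E
```

```text
8.1667 [538.1   74.16 239.18] [-3.14  0.    1.42] [ 0.24  0.35 -0.82] 0.5003238510747583
[[ 3  4  7  4 16]
 [ 0 10  1  1  1]] [[374.5 295.5]
 [368.  300. ]]
[374.31 295.47]
```

View pics/g7.png

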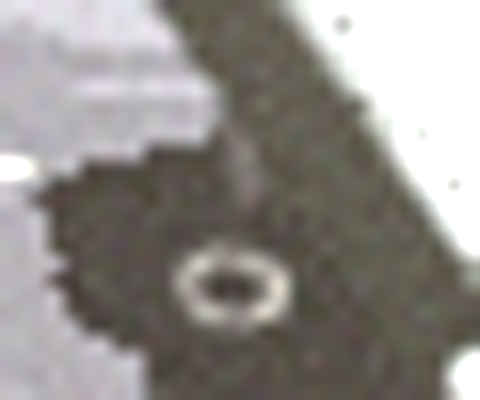

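The bracket stayed in place on release: ring centre at crop (232,286), tip end just above it at (245,198). Next I go over the knob with the gripper closed.

drive_tool:
  deltas: "-0.01 -0.2 0 0;-0.01 -0.2 0 0;-0.01 -0.2 0 0;-0.01 -0.2 0 0;-0.01 -0.2 0 0;-0.008 -0.15 0 0;0 -0.07 0 0;0 0 0 0;0 0 -0.15 0;0 0 -0.1 0"
  gripper: 1

```text
t: 9.0
eef_pos: [532.7, -47.2, 214.5]
tcp_rot: [-3.141, -0.0, 1.421]
ft_force: [-0.5, -0.4, -0.4]
opening: 0.007
grip_force: 0.0
```

drive_tool:
  deltas: "0 0 -0.05 0;0 0 -0.05 0;0 0 0 0;0 0 0 0"

```text
t: 9.33
eef_pos: [533.0, -47.5, 205.6]
tcp_rot: [-3.141, -0.0, 1.421]
ft_force: [-0.2, 1.1, 0.1]
opening: 0.002
grip_force: 0.0
```

drive_tool:
  deltas: "0 0 -0.04 0;0 0 -0.04 0;0 0 -0.04 0;0 0 -0.04 0;0 0 -0.03 0;0 0 0 0;0 0 0 0"

```text
t: 9.92
eef_pos: [533.4, -47.8, 186.8]
tcp_rot: [3.14, -0.0, 1.421]
ft_force: [1.2, 2.5, 5.3]
opening: 0.003
grip_force: 2.6
```

drive_tool:
  deltas: "0 0 -0.03 0;0 0 -0.015 0;0 0 0 0;0 0 0 0"

```text
t: 10.25
eef_pos: [533.4, -47.8, 182.5]
tcp_rot: [3.14, -0.0, 1.421]
ft_force: [1.3, 0.7, 5.9]
opening: 0.003
grip_force: 3.0
```

drive_tool:
  deltas: "0 0 -0.01 0;0 0 0 0;0 0 0 0"

```text
t: 10.5
eef_pos: [533.4, -47.8, 181.8]
tcp_rot: [3.14, -0.0, 1.421]
ft_force: [1.0, 2.3, 8.5]
opening: 0.006
grip_force: 4.5
```

drive_tool:
  deltas: "0 0 -0.005 0;0 0 0 0;0 0 0 0"

```text
t: 10.75
eef_pos: [533.4, -47.8, 181.5]
tcp_rot: [3.14, -0.0, 1.421]
ft_force: [-0.8, 2.0, 12.0]
opening: 0.004
grip_force: 5.8
```

drive_tool:
  deltas: "0 0 -0.006 0;0 0 0 0;0 0 0 0"

```text
t: 11.0
eef_pos: [533.4, -47.8, 181.2]
tcp_rot: [3.139, -0.0, 1.421]
ft_force: [-0.8, 2.6, 14.9]
opening: 0.005
grip_force: 7.5
```

```bash
python3 - <<'E'
from h import *
m=np.mean([env.read_camera("side")[0].astype(float) for _ in range(4)],0)
print(env.state()["ft_force"])
b=cv2.resize(m[278:303,360:390],None,fx=16,fy=16,interpolation=cv2.INTER_CUBIC)
b=np.clip((b-30)*2.8,0,255).astype(np.uint8); cv2.imwrite("pics/g8.png",b[:,:,::-1])
E
```

```text
[-1.05027705  3.21935133 15.13313463]
```

View pics/g8.png

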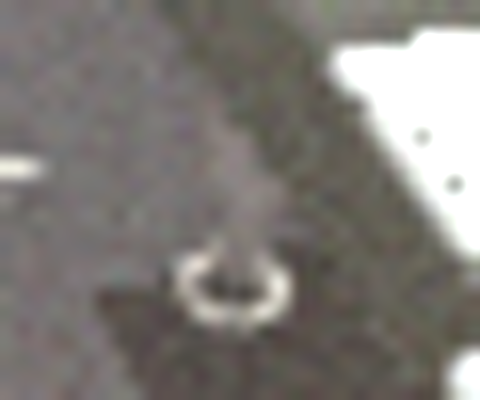

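drive_tool:
  deltas: "0 0 0.05 0;0 0 0.05 0;0 0 0.05 0;0 0 0.1 0;0 0 0.2 0;0 0 0.2 0;0 0 0.2 0;0 0 0 0;0 0 0 0;0 0 0 0"

```text
t: 12.03
eef_pos: [532.3, -47.8, 264.3]
tcp_rot: [-3.14, 0.0, 1.421]
ft_force: [0.1, 0.8, 0.1]
opening: 0.003
grip_force: 0.0
```

Pressed at 15 N, the ram end sits inside the ring near crop (237,278), with the ring centre at (232,286). The knob is now released, so I run a quick check and hand in.

```bash
python3 - <<'E'
from h import *
m=np.mean([env.read_camera("side")[0].astype(float) for _ in range(4)],0)
w=m.mean(2)[290:301,368:381]; n,l,s,c=cv2.connectedComponentsWithStats((w>80).astype(np.uint8)); print(s[1:],c[1:]+[368,290], ringpx(m,(374,296),4,8))
print(m.mean(2)[284:293,370:380].round(0))
print(env.job_done())
E
```

```text
[[ 3  3  7  5 23]] [[373.82608696 295.04347826]] [374.09990824 295.1253808 ]
[[72. 71. 71. 72. 68. 64. 68. 67. 67. 65.]
 [72. 74. 71. 73. 66. 66. 64. 64. 64. 66.]
 [72. 71. 73. 70. 74. 70. 66. 62. 66. 64.]
 [73. 74. 72. 73. 76. 77. 65. 65. 66. 66.]
 [73. 73. 70. 76. 73. 75. 68. 63. 63. 65.]
 [72. 72. 72. 71. 71. 74. 75. 70. 66. 65.]
 [75. 73. 72. 73. 71. 74. 71. 72. 65. 64.]
 [72. 69. 72. 71. 72. 70. 71. 72. 62. 62.]
 [74. 70. 72. 73. 73. 71. 71. 71. 71. 67.]]
the job is handed in; nothing more can be done
None
```

The bracket was slid along the bed until its ring sat under the tip, then punched once at about 15 N with the tip inside the ring (roughly 2 mm off centre by camera); the knob was released, the arm lifted clear, and the job handed in at about 12 s, though I did not re-check the bystanders.

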